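# Fold up a drop-side specimen carrier and roll it into the collection bay

## Robot

A 6-joint arm with a two-finger parallel gripper is mounted at the origin on a cart in front of the work surface, level with it; the furniture and walls round the work are solid. World frame = base frame: x ahead of the robot, y to its left, z up, the work surface at z = 0. Lengths are in mm, angles in rad, forces in N, time in s.
With the tool pointing down it reaches from about 300 to 775 mm from the base axis. Payload 14.6 kg.
Tool frame: the origin (TCP) lies at the very end of the fingers, on their centre line; the grasp point (between the pads) lies 19 mm behind it; z points along the fingers, y is the line along which they close (so a half turn about z gives the same grasp; the last joint's range is limited). The gripper opens to 94 mm and grips with 3 to 60 N. Pads are 16 mm wide; open, the fingers measure 119 mm over their backs; the gripper's body (75 mm by 177 mm) begins 78 mm behind the grasp point.
Start: joints at [1.129, 0.3, 1.521, -0, 1.321, -0.067], TCP at [201.344, 511.81, 205.446] pointing down, gripper open.
Joint ranges: [-3.03, 3.03], [-0.79, 2.21], [0.23, 2.52], [-1.04, 4.18], [0, 3.07], [-2.55, 2.55]. Speed limits (rad/s): [2.22, 2.22, 2.57, 3.14, 3.14, 3.14].

## Interface

Orientations are given as a 3x3 rotation matrix whose columns are the frame's x, y, z axes.
In Python, from cell import robot gives the robot as it stands. The module is installed in compiled form; this text tells all that it offers.
- The arm moves only by the tool step_arm, never from a script. Its argument "plan" is a list of rows, each a list of 3 entries, a list of its own where there are three numbers: the finger opening in cm, from 0 to 9.4, then the shift along the world's x, y, z in cm, then the turn, a rotation vector about the world's x, y, z in rad. In form: [[fingers, [tx, ty, tz], [wx, wy, wz]], ...]. A call has 1 to 12 rows; each row is the pose to reach, as a shift and turn from the pose commanded when the call began; what a row does not reach only later rows make up. A row lasts 1/12 s, in which the tool goes at most 41.7 mm and 7.16 degrees, less where a joint would pass 70% of its speed; a pose out of reach is approached as far as the arm can. A call with a gripper value outside its range is refused whole. The fingers move at their own pace and stop on an object; the grip force is fixed at half the most. Time passes only in rows, so rows that repeat a pose let the fingers close. It gives the time, the measured TCP pose, the force, the opening and the grip force at its end, in the units of the state.
- robot.state(): the state, without advancing time (a new reading comes with each control period).
- robot.snapshot(name): name is "scene" or "top" or "wrist"; returns a dict with "pixels" (480x640x3 uint8, blue, green, red), "mtx" (3x3 intrinsics, pixels), "k1" (the pictures are not rectified: a ray, as slopes to the right and down, at radius r is drawn at 1 + k1 r^2 times it, then the intrinsics apply), "R" (3x3) and "t" (3): a world point X has camera coordinates R X + t. Camera axes: x right, y down, z forward; pixel columns grow to the right and rows downward; lengths in mm; the calibration is good to about 2 mm. A picture is of the moment at which its call begins. There is no depth.
- robot.sign_off(): hands the job in; it is judged then, once.
Trained networks look in the newest picture that a camera, given by its name, has taken for a name from the list of things; names that differ only in an ending like _2 or _b are one class to them, and where a whole thing is asked for, a point or a joint stands for the part that bears it (a point fixed in the world has none). Each returns a list of dicts, best first, with "conf" (0 to 1); they miss things now and then, are a little off and sometimes report something else, mostly with a low value. They report only what shows in the picture. A call takes as long as a camera call.
- robot.find_in(query, camera): "rect" ([left, top, width, height] as shares, 0 to 1, of the picture: columns of its width, rows of its height, round what is visible of it).
- robot.spot_point(query, camera): "xy" ([column, row] as shares, 0 to 1, of the picture: columns of its width, rows of its height: a listed point, or the origin of a listed thing).
The state is a dict: "time": time; "joint_positions": joint angles; "qvel": joint speeds; "joint_torque": joint torques, N m; "tool_pos": TCP position; "orientation": TCP orientation; "wrist_force": force on the tool from outside, world axes, zero at the start; "wrist_torque": the same for the moment, N m; "width": finger opening in mm; "finger_force": force on a finger pad.
Only numpy, scipy, OpenCV 4.12 (cv2) and the standard library are available. Lean on these libraries where they do the work, as an engineer would, in place of code of your own. Each camera call takes 0.05 s, during which the arm holds its last target. There are 200 camera calls.

## Task

Two specimen cups stand on the floor of a drop-side carrier whose left, right and front walls hang half down. Fold the left and right walls fully upright, then the front wall, so that its corner returns close round them, and then push the erected carrier along the rollers until it is fully home against the end stop of the blue collection bay. Keep the carrier on the track and both cups standing inside it, and do not disturb the stapler, the tape roll or the timer.

Things in the scene. Friction and masses are not known exactly. Their poses are not given: they have to be found in the camera images.
- track: Fixed roller track. Origin on the worktop under the packing deck's centre line; y runs along the track to the bay, x away from the robot. Grey deck y -100..130 mm, then 10 free rollers (radius 10, axes y 144..378, 26 apart); their tops z = 40. Side channels: inner faces x = -53 and 53, outer 65, tops z = 47. Rear lip y -106..-100, top z = 47
- bay_home (a point): Point on the track at y = 302, z = 40 mm, where the carrier's origin is when it touches the end stop; axes as the track's. The bay: blue cheeks from 27 mm short of this point to the end plate, inner faces x = -59 and 59 mm, flared at the mouth, tops z = 92; end plate top z = 93, its rubber bumpers 88 mm beyond this point
- carrier: Loose specimen carrier, about 0.55 kg, on the deck. Grey floor slab 100 (x) by 176 (y) by 10 mm, slides on the deck if pushed with more than about 3 N. Origin: centre of its underside, 40 mm above the worktop; y points along the track to the bay (left), x away from the robot. Fixed back wall at x = 47 up to z = 67 mm. The three other walls are hinged
- left_wall (a joint): Left wall (bay end), white plate 4 mm thick. 0 = flat outwards, 1.571 = upright, stop at 1.60 rad; starts 0.45 to 0.7. Hinge along the carrier's x at y = 77, z = 12 mm; spans x -40..44. A friction hinge: stays at any angle, turned by 1 to 2 N at its edge; an edge pushed level at a low angle jams, so lift it along its arc
- right_wall (a joint): Right wall (end away from the bay, where the carrier is pushed): mirror image of the left wall, hinge at y = -77, z = 12 mm of the carrier; same size, values, start and friction
- front_wall (a joint): Front wall (robot side): values, start, friction as the left wall. Hinge along the carrier's y at x = -46, z = 12 mm; spans y -86..86. At both ends a corner return, a 3 mm plate 18 mm deep, closes round the outside of the upright side walls with 4 mm play; returns jam on a side wall that is not upright, and block side walls if the front is up first
- left_edge (a point): Middle of the left wall's free edge, on the axis of its round blue bead (radius 3.5 mm), 50 mm from the hinge
- right_edge (a point): Middle of the right wall's free edge, on the axis of its round blue bead (radius 3.5 mm), 50 mm from the hinge
- front_edge (a point): Middle of the front wall's free edge, on the axis of its round blue bead (radius 3.5 mm), 50 mm from the hinge
- specimen_cup_1: Loose specimen cup with orange lid, 58 mm across, 70 mm high, standing on the carrier's floor about 34 mm left or right of its centre; origin at the centre of its underside, z up
- specimen_cup_2: Loose specimen cup with blue lid, 58 mm across, 70 mm high, standing on the carrier's floor beside the other; origin at the centre of its underside, z up
- stapler: Red and black stapler, 128x34x44 mm, loose, left of the bay; origin at the centre of its underside
- tape_roll: Roll of white tape lying flat, 64 mm across, 19 mm high, loose, behind the track; origin at the centre of its underside
- timer: White bench timer with a dark dial, 62x62x36 mm, loose, right of the track; origin at the centre of its underside

How it is judged:
By the outcome, as a careful person would: the job done as asked, in the order asked, and still so for the second after the job is handed in, with the robot touching nothing.
It also fails if it takes over 70 s, if anything falls off the work surface, if the arm or the gripper's body presses on something with over 40 N, if the wrist force passes 120 N, or if a joint passes its speed limit or range.

## Working session

There is one attempt and no reset: what is moved stays moved. The work goes in short steps, Python scripts to look and compute and a tool call to move; the robot and the scene stay as the last step left them, time stands still between calls to the robot, and variables do not carry over. Pictures are saved under pics/ and viewed, at most 10 in all, crops included, and the job is handed in when it is done.

Besides the shell and the picture viewer there is one more tool, called after "Emit:" as a command line: name --argument value ..., lists and objects as JSON in quotes. step_arm: Moves the arm, as the interface text tells. Its arguments: {"type":"object","properties":{"plan":{"type":"array"}},"required":["plan"]}

```bash
mkdir -p pics
cat > h.py <<'E'
import numpy as np, cv2
from cell import robot
def snap(n,f=None):
    s=robot.snapshot(n)
    if f: cv2.imwrite(f'pics/{f}.png',np.array(s['pixels']))
    return s
def ray(s,xy):
    K=np.array(s['mtx'],float); p=np.array([[[xy[0]*640,xy[1]*480]]],float)
    u=cv2.undistortPoints(p,K,np.array([s['k1'],0,0,0,0.]))[0,0]
    R=np.array(s['R'],float);t=np.array(s['t'],float).ravel()
    return -R.T@t, R.T@np.array([u[0],u[1],1])
def atz(s,xy,z):
    c,d=ray(s,xy); return c+d*(z-c[2])/d[2]
def tri(obs):
    A=np.zeros((3,3));b=np.zeros(3)
    for s,xy in obs:
        c,d=ray(s,xy);d=d/np.linalg.norm(d);P=np.eye(3)-np.outer(d,d);A+=P;b+=P@c
    return np.linalg.solve(A,b)
def proj(s,X):
    R=np.array(s['R'],float);t=np.array(s['t'],float).ravel()
    q=cv2.projectPoints(np.array([X],float),cv2.Rodrigues(R)[0],t,np.array(s['mtx'],float),np.array([s['k1'],0,0,0,0.]))[0][0,0]
    return q
E
python3 - <<'E'
from h import *
S={n:snap(n,n+'0') for n in('scene','top')}
for q in ['track','bay_home','carrier','left_edge','right_edge','front_edge','specimen_cup_1','specimen_cup_2','stapler','tape_roll','timer']:
    o=[]
    for n in S:
        r=robot.spot_point(q,n)
        for k in r[:2]: print(q,n,round(k['conf'],2),np.round(np.array(k['xy'])*[640,480]),atz(S[n],k['xy'],40).round() )
        if r:o.append((S[n],r[0]['xy']))
    if len(o)==2: print('   TRI',tri(o).round(1))
s=robot.state();print(s['time'],s['tool_pos'],np.round(s['orientation'],2),s['width'])
E
```

```text
track scene 0.67 [356. 274.] [ 452. -245.   40.]
track scene 0.25 [343. 263.] [ 461. -189.   40.]
track top 0.49 [407. 241.] [ 483. -323.   40.]
   TRI [ 447.6 -297.    80.5]
bay_home scene 0.71 [279. 219.] [471.  96.  40.]
bay_home top 0.88 [250. 244.] [476.  96.  40.]
   TRI [474.2  96.9  38.8]
carrier scene 0.83 [342. 261.] [ 465. -181.   40.]
carrier top 0.56 [354. 246.] [ 471. -183.   40.]
   TRI [ 468.4 -181.5   39.5]
left_edge scene 0.68 [317. 230.] [513. -25.  40.]
left_edge top 0.72 [313. 241.] [484. -73.  40.]
   TRI [476.6 -72.8  76.9]
right_edge scene 0.61 [379. 266.] [ 516. -263.   40.]
right_edge top 0.86 [404. 243.] [ 480. -317.   40.]
   TRI [ 470.5 -308.9   86.6]
front_edge scene 0.79 [319. 266.] [ 407. -159.   40.]
front_edge top 0.94 [362. 278.] [ 386. -203.   40.]
front_edge top 0.49 [187. 264.] [421. 263.  40.]
   TRI [ 379.5 -198.8   74.3]
specimen_cup_1 scene 0.71 [359. 266.] [ 480. -225.   40.]
specimen_cup_1 scene 0.68 [337. 252.] [ 483. -143.   40.]
specimen_cup_1 top 0.67 [372. 244.] [ 477. -231.   40.]
specimen_cup_1 top 0.59 [348. 246.] [ 469. -165.   40.
[... 190 characters left out ...]
 -231.   40.]
specimen_cup_2 top 0.59 [348. 246.] [ 469. -165.   40.]
   TRI [ 475.5 -230.3   45.1]
stapler scene 0.82 [230. 217.] [372. 202.  40.]
stapler top 0.7 [183. 265.] [418. 275.  40.]
   TRI [422.8 290.8 -17.8]
tape_roll scene 0.71 [356. 230.] [593. -95.  40.]
tape_roll scene 0.34 [380. 270.] [ 506. -273.   40.]
tape_roll top 0.84 [302. 189.] [626. -42.  40.]
tape_roll top 0.6 [361. 279.] [ 383. -199.   40.]
   TRI [639.6 -41.9  -4.2]
timer scene 0.98 [430. 337.] [ 411. -519.   40.]
timer top 0.57 [465. 258.] [ 437. -479.   40.]
   TRI [ 444.8 -490.6   -0.9]
1.2 [201.34014025 511.82037653 205.4595934 ] [[-0.93  0.37 -0.  ]
 [ 0.37  0.93  0.  ]
 [ 0.    0.   -1.  ]] 94.14567007937981
```

View pics/scene0.png

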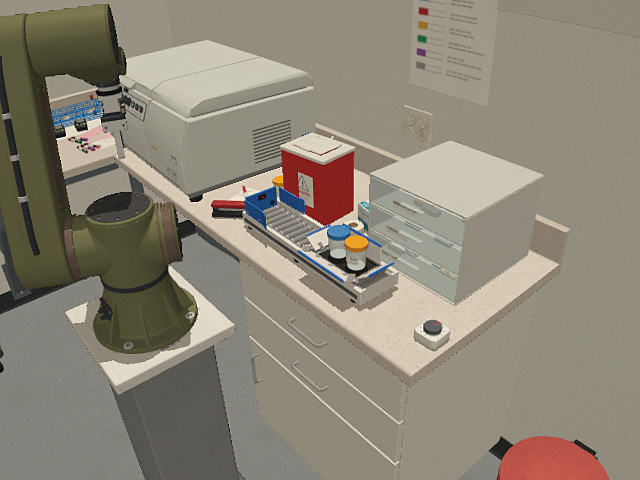

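View pics/top0.png

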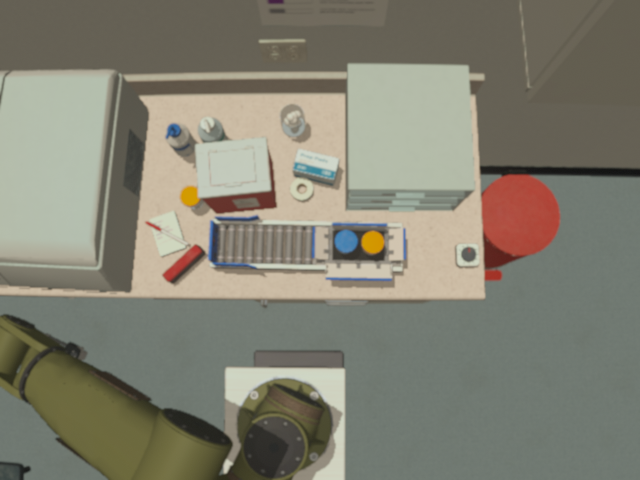

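The scene view shows the carrier with its cups at about (345,250) px and the bay at (265,210). In the top view the cups are at (346,242) and (372,242), and the drawer unit and red bin fronts are at row ~210, i.e. x≈580 mm. I'll move over the carrier and look with the wrist camera.

Emit:
step_arm --plan '[[0,[2,-4,2],[0,0,0.12]],[0,[4,-8,4],[0,0,0.24]],[0,[6,-12,6],[0,0,0.36]],[0,[7.5,-16,8],[0,0,0.36]],[0,[9,-20,10],[0,0,0.36]],[0,[10.5,-24,10],[0,0,0.36]],[0,[12,-28,10],[0,0,0.36]],[0,[13.5,-32,10],[0,0,0.36]],[0,[15,-36,10],[0,0,0.36]],[0,[16.5,-40,10],[0,0,0.36]],[0,[18,-44,10],[0,0,0.36]],[0,[19.5,-48,10],[0,0,0.36]]]'

```text
time: 2.2
tool_pos: [382.7, 66.3, 305.8]
orientation: [[-1.0, 0.015, 0.001], [0.015, 1.0, 0.0], [-0.001, 0.0, -1.0]]
wrist_force: [1.2, 0.7, 0.8]
width: 17.3
finger_force: 0.0
```

Emit:
step_arm --plan '[[0,[1,-3,0],[0,0,0]],[0,[2,-6,0],[0,0,0]],[0,[3,-10,0],[0,0,0]],[0,[4,-14,0],[0,0,0]],[0,[5,-17,0],[0,0,0]],[0,[5,-19,0],[0,0,0]],[0,[5,-20,0],[0,0,0]],[0,[5,-20,0],[0,0,0]],[0,[5,-20,0],[0,0,0]]]'

```text
time: 2.95
tool_pos: [432.5, -131.2, 305.4]
orientation: [[-1.0, 0.015, 0.0], [0.015, 1.0, 0.0], [-0.0, 0.0, -1.0]]
wrist_force: [0.2, -0.3, 0.4]
width: 0.5
finger_force: 0.0
```

```bash
cat > m.py <<'E'
from h import *
import sys
def meas(qs,cams,f):
    S={n:snap(n,f if n=='wrist' else None) for n in cams}
    for q in qs:
        o=[]
        for n in S:
            r=robot.spot_point(q,n)
            for k in r[:2]: print(q,n,round(k['conf'],2),np.round(np.array(k['xy'])*[640,480]),atz(S[n],k['xy'],80).round() )
            if r:o.append((S[n],r[0]['xy']))
        if len(o)>1: print('   TRI',tri(o).round(1))
    s=robot.state();print(s['time'],s['tool_pos'],np.round(s['orientation'],3),s['wrist_force'],s['width'])
    return S
E
python3 - <<'E'
from m import *
meas(['carrier','left_edge','right_edge','front_edge','bay_home','specimen_cup_1'],['wrist','scene','top'],'w1')
E
```

```text
carrier wrist 0.92 [262. 238.] [ 461. -188.   80.]
carrier scene 0.84 [345. 262.] [ 429. -231.   80.]
carrier top 0.69 [353. 248.] [ 460. -177.   80.]
   TRI [ 468.3 -186.9   39.9]
left_edge wrist 0.74 [365. 253.] [479. -78.  80.]
left_edge wrist 0.74 [507. 240.] [468.  73.  80.]
left_edge scene 0.87 [315. 230.] [470. -71.  80.]
left_edge scene 0.42 [359. 265.] [ 442. -264.   80.]
left_edge top 0.61 [313. 238.] [485. -75.  80.]
   TRI [478.4 -74.   79.2]
right_edge wrist 0.73 [149. 252.] [ 474. -311.   80.]
right_edge scene 0.71 [378. 270.] [ 463. -308.   80.]
right_edge scene 0.59 [355. 227.] [ 556. -131.   80.]
right_edge top 0.92 [408. 244.] [ 470. -320.   80.]
   TRI [ 469.  -312.3   81.6]
front_edge wrist 0.83 [254. 165.] [ 384. -193.   80.]
front_edge top 0.96 [361. 275.] [ 390. -197.   80.]
front_edge top 0.73 [468. 255.] [ 441. -476.   80.]
   TRI [ 387.2 -195.5   75.4]
bay_home wrist 0.91 [511. 241.] [469.  78.  80.]
bay_home wrist 0.33 [362. 252.] [478. -81.  80.]
bay_home scene 0.73 [284. 220.] [437.  26.  80.]
bay_home scene 0.57 [347. 262.] [ 432. -234.   80.]
bay_home top 0.71 [249. 243.] [470.  92.  80.]
   TRI [481.3  98.5  32. ]
specimen_cup_1 wrist 0.9 [236. 240.] [ 463. -217.   80.]
specimen_cup_1 wrist 0.65 [294. 243.] [ 467. -154.   80.]
specimen_cup_1 scene 0.73 [358. 266.] [ 439. -266.   80.]
specimen_cup_1 scene 0.73 [336. 255.] [ 429. -196.   80.]
   TRI [ 474.2 -226.2   41.1]
4.0 [ 432.65091942 -131.699281    305.39680462] [[-1.     0.015  0.   ]
 [ 0.015  1.    -0.   ]
 [-0.    -0.    -1.   ]] [-0.54368879 -0.38898633  0.34203872] 0.5616478786405961
```

View pics/w1.png

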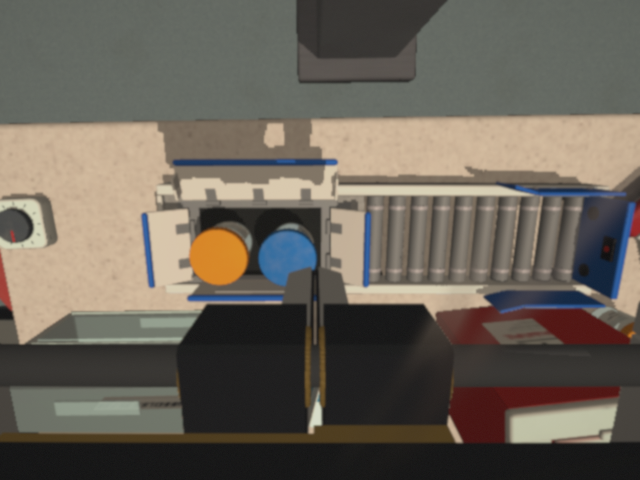

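The wrist view shows all three blue beads: left at x≈367 px, right at x≈150 and front at y≈162. Both cups stand in the carrier (orange 220,255; blue 287,257). I'll fit yaw and wall angles from the bead pixels.

Run:
```python
from h import *
s=snap('wrist')
def P(u,v,z): return atz(s,(u/640,v/480),z)[:2].round(1)
print('front bead',P(176,162,76),P(336,161,76))
print('left bead',P(369,213,80),P(366,286,80)); print('right',P(147,214,81),P(153,286,81))
print('back wall top',P(189,298,107),P(285,298,107))
print('track front channel top outer',P(345,183,47),P(500,188,47)); print('back chan inner',P(375,285,47),P(480,286,47))
print('bay front plate',P(632,203,93),P(617,297,93))
print(-np.array(s['R']).T@np.array(s['t']).ravel())
```

```text
front bead [ 380.1 -274.4] [ 381.7 -109.6]
left bead [435.7 -75.4] [516.8 -77.4]
right [ 432.9 -308.3] [ 512.8 -310.9]
back wall top [ 517.  -263.5] [ 518.6 -164.3]
track front channel top outer [407.  -98.1] [415.2  75.6]
back chan inner [527.9 -62.3] [531.2  62.6]
bay front plate [427.4 189.7] [528.9 190.8]
[ 367.38459605 -131.2436846   483.22254969]
```

Emit:
step_arm --plan '[[0,[1,2,-3],[-0.1,0,0]],[0,[2,5,-5],[-0.2,0,0]],[0,[3,8,-8],[-0.3,0,0]],[0,[4.1,10,-11],[-0.4,0,0]],[0,[4.1,11,-14],[-0.5,0,0]],[0,[4.1,11,-17],[-0.6,0,0]],[0,[4.1,11,-20],[-0.7,0,0]],[0,[4.1,10.5,-22.5],[-0.7,0,0]],[0,[4.1,9.2,-25],[-0.7,0,0]],[0,[4.1,7.8,-25.2],[-0.7,0,0]],[0,[4.1,7.2,-25.2],[-0.7,0,0]],[0,[4.1,7.2,-25.2],[-0.7,0,0]]]'

```text
time: 5.05
tool_pos: [473.7, -60.5, 53.6]
orientation: [[-1.0, 0.016, -0.001], [0.013, 0.765, -0.644], [-0.01, -0.644, -0.765]]
wrist_force: [0.2, 0.5, 1.0]
width: 0.2
finger_force: 0.0
```

```bash
cat > lift.py <<'E'
# 2D lift in plane (u outward, z up); rows: du,dz (cm), dbeta from current pose
import numpy as np
def lift(hu,hz,th0,th1,b0,b1,tcp,half,s=12,n=9):
    for f in np.linspace(0,1,n):
        th=th0+f*(th1-th0); b=b0+f*(b1-b0)
        B=np.array([hu,hz])+50*np.array([np.cos(th),np.sin(th)])
        d=np.array([-np.sin(b),-np.cos(b)]); m=np.array([-np.cos(b),np.sin(b)])
        T=B+s*d-(half+3.5)*m
        print(f'th{th:.2f} out/z', (T).round(1), 'shift cm',((T-tcp)/10).round(2),'dbeta',round(b-b0,2))
E
python3 - <<'E'
from m import *
from lift import lift
meas(['left_edge'],['wrist','top'],'w2')
p=np.array(robot.state()['tool_pos'])
lift(-118,52,.57,1.60,.7,0,p[1:],12.5)
E
```

```text
left_edge wrist 0.79 [247. 300.] [477. -79.  80.]
left_edge top 0.7 [314. 240.] [479. -76.  80.]
   TRI [477.4 -76.1  81.9]
5.25 [474.16616094 -59.19001189  54.20304016] [[-1.     0.016  0.001]
 [ 0.011  0.765 -0.644]
 [-0.011 -0.644 -0.765]] [-0.02984018 -0.09553733 -0.00560894] 0.7444149825786864
th0.57 out/z [-71.4  59.5] shift cm [-1.22  0.53] dbeta 0.0
th0.70 out/z [-73.5  65.1] shift cm [-1.43  1.09] dbeta -0.09
th0.83 out/z [-76.3  70.4] shift cm [-1.71  1.62] dbeta -0.18
th0.96 out/z [-79.8  75.2] shift cm [-2.06  2.1 ] dbeta -0.26
th1.08 out/z [-83.7  79.5] shift cm [-2.45  2.53] dbeta -0.35
th1.21 out/z [-88.2  83.1] shift cm [-2.9   2.89] dbeta -0.44
th1.34 out/z [-93.   86.1] shift cm [-3.38  3.19] dbeta -0.52
th1.47 out/z [-98.1  88.4] shift cm [-3.9   3.42] dbeta -0.61
th1.60 out/z [-103.5   90. ] shift cm [-4.43  3.58] dbeta -0.7
```

View pics/w2.png

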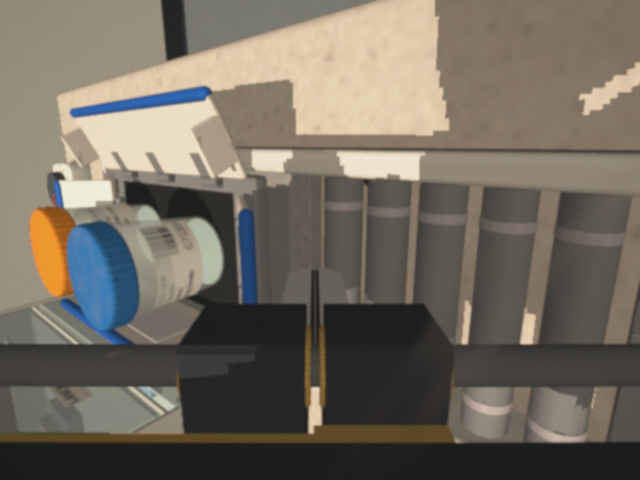

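The finger tip is clear, just outside the left bead (bead at ~248,255 px; finger tip ~315,275). I'll lift along the arc.

Emit:
step_arm --plan '[[0,[0,-0.6,0.2],[0,0,0]],[0,[0,-1.2,0.5],[0,0,0]],[0,[0,-1.4,1.1],[0.09,0,0]],[0,[0,-1.7,1.6],[0.18,0,0]],[0,[0,-2.1,2.1],[0.26,0,0]],[0,[0,-2.5,2.5],[0.35,0,0]],[0,[0,-2.9,2.9],[0.44,0,0]],[0,[0,-3.4,3.2],[0.52,0,0]],[0,[0,-3.9,3.4],[0.61,0,0]],[0,[0,-4.4,3.6],[0.7,0,0]],[0,[0,-4.5,3.6],[0.7,0,0]],[0,[0,-4.5,3.6],[0.7,0,0]]]'

```text
time: 6.25
tool_pos: [473.7, -105.9, 89.8]
orientation: [[-1.0, 0.017, 0.001], [0.017, 1.0, -0.002], [-0.001, -0.002, -1.0]]
wrist_force: [0.7, 0.5, -0.1]
width: 0.3
finger_force: 0.0
```

Run:
```python
from m import *
meas(['left_edge','right_edge','front_edge','carrier'],['wrist','top','scene'],'w3')
```

```text
left_edge wrist 0.64 [275. 300.] [ 485. -127.   80.]
left_edge scene 0.67 [320. 265.] [ 375. -201.   80.]
left_edge scene 0.57 [353. 279.] [ 395. -295.   80.]
   TRI [ 478.3 -121.9   11.4]
right_edge top 0.6 [406. 242.] [ 475. -316.   80.]
right_edge scene 0.7 [383. 271.] [ 467. -320.   80.]
   TRI [ 474.3 -315.9   74.5]
front_edge wrist 0.6 [122.  95.] [ 383. -193.   80.]
front_edge top 0.85 [363. 280.] [ 376. -204.   80.]
front_edge scene 0.74 [318. 267.] [ 367. -204.   80.]
   TRI [ 377.3 -199.3   71.5]
carrier top 0.71 [357. 246.] [ 464. -189.   80.]
carrier scene 0.85 [346. 262.] [ 428. -235.   80.]
carrier scene 0.28 [230. 215.] [344. 151.  80.]
   TRI [ 469.4 -190.7   38.2]
7.0 [ 473.6441615  -104.68495902   89.3663817 ] [[-1.     0.015 -0.   ]
 [ 0.015  1.    -0.   ]
 [ 0.    -0.    -1.   ]] [ 0.48571338  0.21501338 -0.36329275] 0.3400241297291894
```

View pics/w3.png

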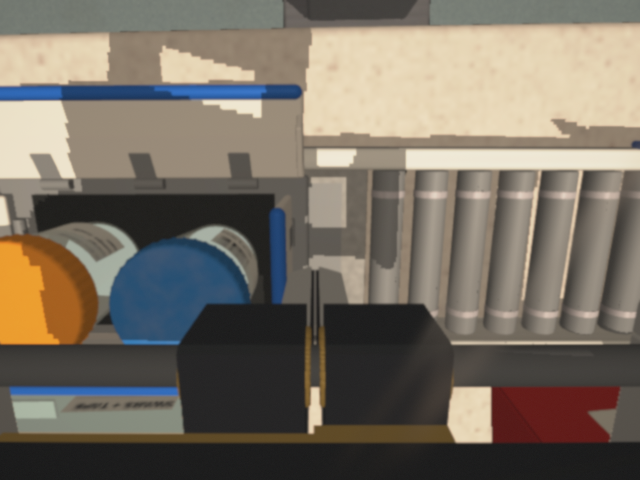

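The left wall is now nearly upright: bead at (278,215–300) px with its outer face just visible, cups standing. I'll compute the angle.

Run:
```python
from h import *
s=snap('wrist')
def P(u,v,z): return atz(s,(u/640,v/480),z)[:2].round(1)
print('bead',P(277.5,213,102),P(277.5,290,102))
print('front bead L end',P(300,92,77)); print('slab/hinge edge',P(306,190,50),P(303,260,50))
print('wall foot?',P(296,200,52),P(293,215,54))
cv2.imwrite('pics/w3c.png',cv2.resize(np.array(s['pixels'])[170:310,200:380],None,fx=4,fy=4))
```

```text
bead [ 435.8 -120.7] [ 470.9 -122. ]
front bead L end [ 383.5 -110.7]
slab/hinge edge [ 431.7 -109.5] [ 472.3 -112.1]
wall foot? [ 436.9 -115.1] [ 445.  -116.9]
```

View pics/w3c.png

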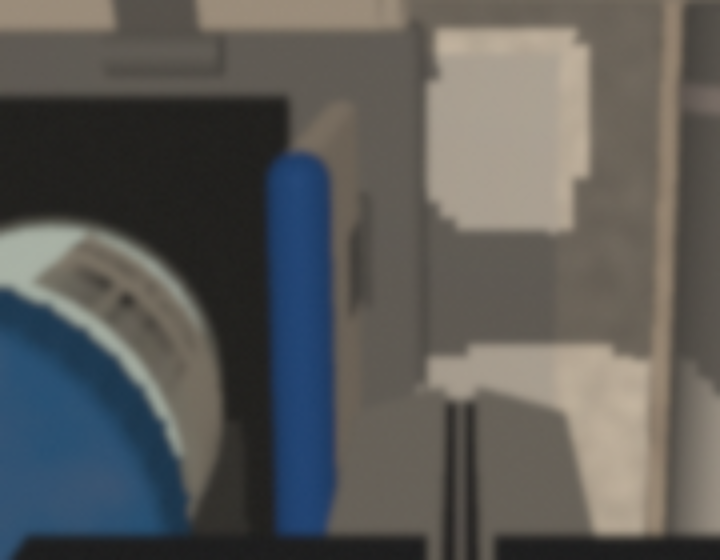

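The left wall is upright: foot outer face at ~289 px and bead at ~276 px both give y≈-121. I'll nudge 1 mm more, retreat, and go over to the right wall.

Emit:
step_arm --plan '[[0,[0,-0.15,0],[0,0,0]],[0,[0,-0.15,0],[0,0,0]],[0,[0,1.5,1],[0,0,0]],[0,[0,2,5],[0,0,0]],[0,[0,2,9],[0,0,0]],[0,[0,1,13],[0,0,0]],[0,[0,-2,15.5],[0,0,0]],[0,[0,-6,16],[0,0,0]],[0,[0,-10,16],[0,0,0]],[0,[0,-14,16],[0,0,0]],[0,[0,-18,16],[0.1,0,0]],[0,[0,-22,16],[0.2,0,0]]]'

```text
time: 8.05
tool_pos: [473.7, -325.8, 250.5]
orientation: [[-1.0, 0.012, 0.003], [0.012, 0.979, 0.201], [-0.0, 0.201, -0.979]]
wrist_force: [1.7, 0.6, 0.9]
width: 0.2
finger_force: 0.0
```

Emit:
step_arm --plan '[[0,[0,-2,-2],[0.1,0,0]],[0,[0,-4,-5],[0.2,0,0]],[0,[0,-5,-8.5],[0.3,0,0]],[0,[0,-5,-12],[0.4,0,0]],[0,[0,-5,-15],[0.5,0,0]],[0,[0,-4,-17.5],[0.5,0,0]],[0,[0,-2.5,-19.2],[0.5,0,0]],[0,[0,-1,-19.5],[0.5,0,0]],[0,[0,-0.2,-19.5],[0.5,0,0]],[0,[0,-0.2,-19.5],[0.5,0,0]]]'

```text
time: 8.88
tool_pos: [473.8, -325.6, 54.7]
orientation: [[-1.0, 0.014, -0.001], [0.01, 0.765, 0.644], [0.01, 0.644, -0.765]]
wrist_force: [-0.1, -0.4, 1.1]
width: 0.3
finger_force: 0.0
```

Run:
```python
from m import *
from lift import lift
meas(['right_edge'],['wrist','top','scene'],'w4')
p=np.array(robot.state()['tool_pos'])
lift(274.5,52,.68,1.60,.7,0,np.array([-p[1],p[2]]),12.5)
```

```text
right_edge wrist 0.82 [372. 295.] [ 475. -314.   80.]
right_edge top 0.59 [404. 242.] [ 475. -311.   80.]
right_edge top 0.2 [188. 262.] [421. 252.  80.]
right_edge scene 0.7 [379. 270.] [ 465. -311.   80.]
   TRI [ 474.4 -309.3   75.9]
9.1833 [ 473.72833788 -327.43523544   54.83965012] [[-1.     0.015  0.001]
 [ 0.012  0.765  0.643]
 [ 0.009  0.643 -0.765]] [ 0.00164568 -0.63680135 -0.10834642] 0.27914215893567224
th0.68 out/z [317.9  64. ] shift cm [-0.95  0.91] dbeta 0.0
th0.80 out/z [315.7  68.7] shift cm [-1.17  1.38] dbeta -0.09
th0.91 out/z [313.   73.1] shift cm [-1.44  1.82] dbeta -0.18
th1.03 out/z [309.9  77.1] shift cm [-1.76  2.22] dbeta -0.26
th1.14 out/z [306.3  80.7] shift cm [-2.11  2.58] dbeta -0.35
th1.26 out/z [302.4  83.8] shift cm [-2.51  2.89] dbeta -0.44
th1.37 out/z [298.1  86.4] shift cm [-2.93  3.16] dbeta -0.52
th1.49 out/z [293.7  88.5] shift cm [-3.38  3.36] dbeta -0.61
th1.60 out/z [289.  90.] shift cm [-3.84  3.51] dbeta -0.7
```

View pics/w4.png

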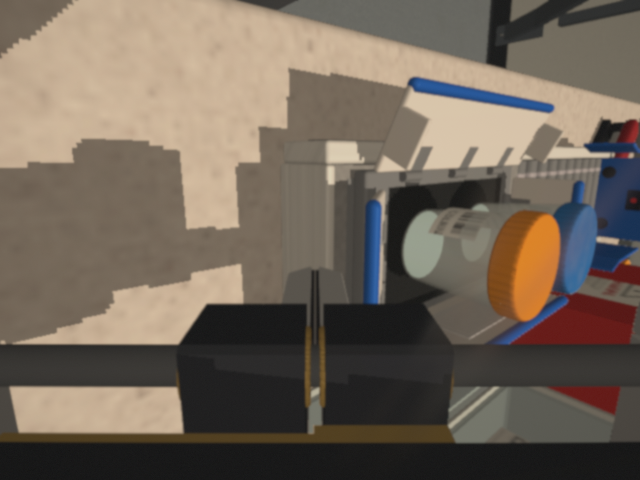

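The finger is just outside the right bead (373,250 px) with nothing in the way. I'll lift it the same way.

Emit:
step_arm --plan '[[0,[0,0.6,0.2],[0,0,0]],[0,[0,1.0,0.7],[0,0,0]],[0,[0,1.2,1.3],[-0.09,0,0]],[0,[0,1.45,1.8],[-0.18,0,0]],[0,[0,1.75,2.2],[-0.26,0,0]],[0,[0,2.1,2.6],[-0.35,0,0]],[0,[0,2.5,2.9],[-0.44,0,0]],[0,[0,2.95,3.15],[-0.52,0,0]],[0,[0,3.4,3.35],[-0.61,0,0]],[0,[0,3.8,3.5],[-0.7,0,0]],[0,[0,3.8,3.5],[-0.7,0,0]]]'

```text
time: 10.1
tool_pos: [474.1, -286.6, 90.7]
orientation: [[-1.0, 0.012, 0.002], [0.012, 1.0, -0.005], [-0.002, -0.005, -1.0]]
wrist_force: [-0.0, 0.6, 0.1]
width: 0.5
finger_force: 0.0
```

Run:
```python
from h import *
s=snap('wrist')
cv2.imwrite('pics/w5.png',cv2.resize(np.array(s['pixels'])[60:310,200:480],None,fx=2.8,fy=2.4))
st=robot.state();print(st['time'],st['tool_pos'],st['wrist_force'])
```

```text
10.15 [ 474.04292047 -287.11398492   90.41309925] [-0.27413445  0.83675969 -0.74935942]
```

View pics/w5.png

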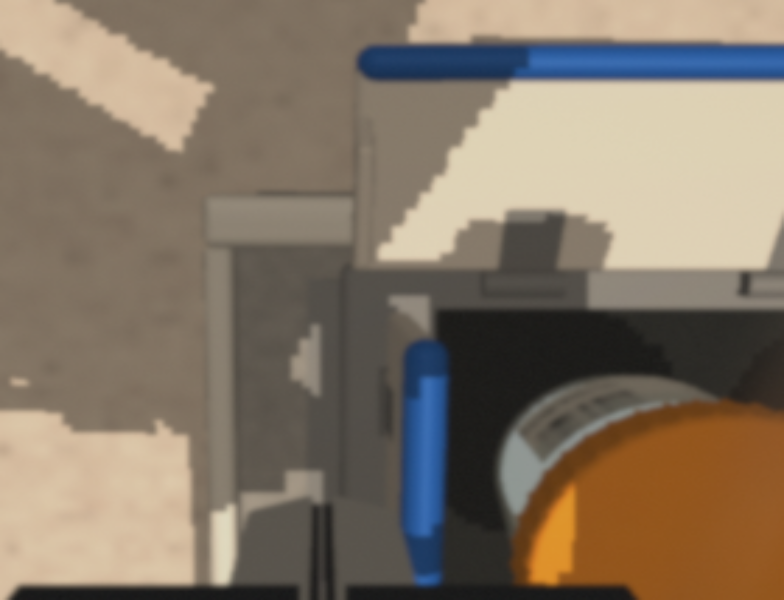

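Run:
```python
from h import *
s=snap('wrist')
def P(u,v,z): return atz(s,(u/640,v/480),z)[:2].round(1)
C=lambda a,b,z:P(200+a/2.8,60+b/2.4,z)
print('bead',C(425,360,102),C(427,480,102)); print('foot outer',C(390,310,52),C(387,420,53)); print('slab end',C(345,280,50),C(341,480,50))
print('lip in/out',C(234,400,47),C(208,400,47)); print('front bead end',C(358,62,77),'front wall foot',C(358,268,52)); print('front chan outer',C(208,200,47),C(208,243,47))
```

```text
bead [ 435.5 -271.2] [ 458.  -270.7]
foot outer [ 431.8 -273.5] [ 457.6 -274.1]
slab end [ 424.9 -282.3] [ 473.2 -283.6]
lip in/out [ 453.6 -305.5] [ 453.5 -310.9]
front bead end [ 381.2 -280.4] front wall foot [ 422.1 -279.8]
front chan outer [ 406.5 -309.2] [ 416.3 -309.5]
```

Both side walls are upright within 0.02 rad. Now the front wall: bead at x≈382, hinge x≈425, middle y≈-196.

Emit:
step_arm --plan '[[0,[0,-1.5,0],[0,0,0]],[0,[0,-2,4],[0,0,0]],[0,[0,-2,8],[0,0,0]],[0,[-1,-1,11],[0,0,0]],[0,[-4,1,13],[0,-0.1,0]],[0,[-7,4,13],[0,-0.2,0]],[0,[-10,7,13],[0,-0.3,0]],[0,[-12,9,11],[0,-0.4,0]],[0,[-12,9,8],[0,-0.5,0]],[0,[-12,9,4],[0,-0.6,0]],[0,[-12,9,0],[0,-0.7,0]],[0,[-12,9,0],[0,-0.7,0]]]'

```text
time: 11.2
tool_pos: [387.4, -124.5, 153.4]
orientation: [[-0.797, 0.067, 0.6], [0.046, 0.998, -0.05], [-0.602, -0.012, -0.798]]
wrist_force: [-0.1, 0.2, -0.7]
width: 0.4
finger_force: 0.0
```

Run:
```python
from cell import robot
s=robot.state();print(s['joint_positions'],s['qvel'],s['tool_pos'],s['time'])
```

```text
[-0.60413725 -0.28453465  2.37821024  0.60736005  0.55247281 -2.5548983 ] [ 4.25288077e-01 -2.70581660e-01  1.78042765e-01  2.93560804e-01
 -1.94259684e-01  2.17929330e-04] [ 387.43575774 -124.45847902  153.35115795] 11.2
```

Joint 6 reached the end of its range, because closing along y is awkward here. I'll untilt and turn the tool a quarter turn so the closing axis lies along x, which puts joint 6 near mid-range.

```bash
cat > rv.py <<'E'
import numpy as np
from cell import robot
from scipy.spatial.transform import Rotation as Ro
def rv(T):
    R0=Ro.from_matrix(np.array(robot.state()['orientation'])); return (Ro.from_matrix(T)*R0.inv()).as_rotvec().round(3)
E
python3 - <<'E'
from rv import *
print(rv(np.array([[-1,.02,0],[.02,1,0],[0,0,-1.]])))
E
```

```text
[0.04  0.645 0.041]
```

Emit:
step_arm --plan '[[0,[0,0,2],[0.01,0.1,0.01]],[0,[0,-0.5,4],[0.01,0.2,0.01]],[0,[0.5,-1,6],[0.02,0.3,0.02]],[0,[1,-1.5,8],[0.03,0.4,0.03]],[0,[1.5,-2,9],[0.03,0.5,0.03]],[0,[2,-2.5,9],[0.04,0.6,0.04]],[0,[2,-2.5,9],[0.04,0.645,0.04]],[0,[2,-2.5,9],[0.04,0.645,0.04]]]'

```text
time: 11.87
tool_pos: [409.4, -151.3, 244.7]
orientation: [[-1.0, 0.016, -0.004], [0.016, 1.0, 0.002], [0.004, 0.002, -1.0]]
wrist_force: [0.7, 0.4, -0.1]
width: 0.3
finger_force: 0.0
```

Emit:
step_arm --plan '[[0,[0,0,0],[0,0,-0.12]],[0,[0,0,0],[0,0,-0.24]],[0,[0,0,0],[0,0,-0.36]],[0,[0,0,0],[0,0,-0.48]],[0,[0,0,0],[0,0,-0.6]],[0,[0,0,0],[0,0,-0.72]],[0,[0,0,0],[0,0,-0.84]],[0,[0,0,0],[0,0,-0.96]],[0,[0,0,0],[0,0,-1.08]],[0,[0,0,0],[0,0,-1.2]],[0,[0,0,0],[0,0,-1.32]],[0,[0,0,0],[0,0,-1.44]]]'

```text
time: 12.87
tool_pos: [408.0, -150.7, 245.3]
orientation: [[-0.108, 0.994, 0.001], [0.994, 0.108, 0.002], [0.002, 0.001, -1.0]]
wrist_force: [1.2, 0.1, 0.5]
width: 0.3
finger_force: 0.0
```

Run:
```python
from rv import *
s=robot.state();print(s['joint_positions'],s['tool_pos'],s['time'])
print(rv(np.array([[.02,1,0],[1,-.02,0],[0,0,-1.]]).T))
```

```text
[-0.43953314  0.00721743  1.76476069  0.0023226   1.36963494 -0.54836108] [ 408.00323593 -150.72253575  245.25678491] 12.8667
[-0.002  0.001 -0.128]
```

Emit:
step_arm --plan '[[0,[-1,0,0],[0,0,-0.12]],[0,[-2.5,0,0],[0.006,-0.1,-0.128]],[0,[-4,0,-1],[0.012,-0.2,-0.128]],[0,[-5,0,-4],[0.018,-0.3,-0.128]],[0,[-5.6,0,-7.5],[0.025,-0.4,-0.128]],[0,[-5.6,0,-11],[0.03,-0.5,-0.128]],[0,[-5.6,0,-14],[0.035,-0.55,-0.128]],[0,[-5.6,0,-17],[0.035,-0.55,-0.128]],[0,[-5.6,0,-19],[0.035,-0.55,-0.128]],[0,[-5,0,-19.1],[0.035,-0.55,-0.128]],[0,[-5,0,-19.1],[0.035,-0.55,-0.128]]]'

```text
time: 13.78
tool_pos: [358.7, -150.8, 54.3]
orientation: [[0.016, 0.852, 0.523], [1.0, -0.018, -0.001], [0.009, 0.523, -0.853]]
wrist_force: [0.2, -0.2, -0.1]
width: 0.7
finger_force: 0.0
```

Run:
```python
from m import *
from lift import lift
meas(['front_edge'],['wrist','top','scene'],'w6')
s=robot.state();p=np.array(s['tool_pos']);print(s['joint_positions'])
lift(-425,52,.55,1.60,.55,0,np.array([-p[0],p[2]]),12.5,n=10)
```

```text
front_edge wrist 0.57 [549. 211.] [ 512. -127.   80.]
front_edge top 0.88 [362. 278.] [ 381. -200.   80.]
front_edge scene 0.87 [318. 265.] [ 371. -199.   80.]
   TRI [ 393.  -164.6   98.2]
14.0833 [ 358.76655277 -150.33956537   55.3316803 ] [[ 0.013  0.851  0.524]
 [ 1.    -0.015 -0.002]
 [ 0.006  0.524 -0.851]] [ 0.06058963  0.09757931 -1.14952136] 0.4298067737431269
[-0.74392985 -0.02012006  2.42728022  0.89559127  0.47029909 -1.48848628]
th0.55 out/z [-375.    59.5] shift cm [-1.62  0.42] dbeta 0.0
th0.67 out/z [-377.2   64.8] shift cm [-1.84  0.95] dbeta -0.06
th0.78 out/z [-380.    69.7] shift cm [-2.12  1.44] dbeta -0.12
th0.90 out/z [-383.3   74.2] shift cm [-2.45  1.89] dbeta -0.18
th1.02 out/z [-387.    78.3] shift cm [-2.83  2.29] dbeta -0.24
th1.13 out/z [-391.2   81.8] shift cm [-3.24  2.64] dbeta -0.31
th1.25 out/z [-395.7   84.7] shift cm [-3.69  2.94] dbeta -0.37
th1.37 out/z [-400.4   87.1] shift cm [-4.17  3.18] dbeta -0.43
th1.48 out/z [-405.4   88.9] shift cm [-4.66  3.35] dbeta -0.49
th1.60 out/z [-410.5   90. ] shift cm [-5.17  3.46] dbeta -0.55
```

View pics/w6.png

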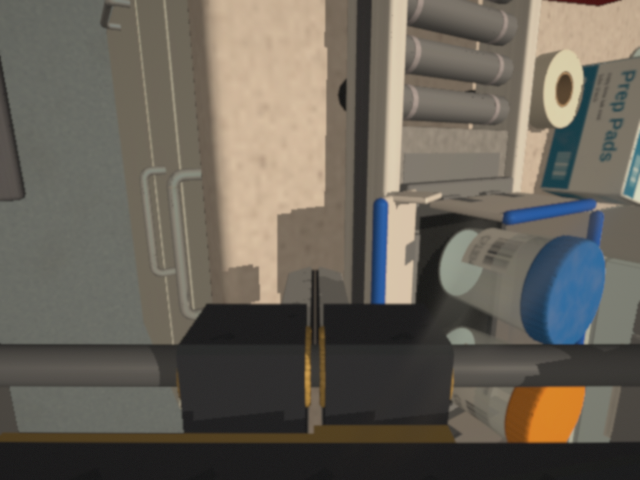

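The finger is outside the front bead (380,250 px), and the left wall and both cups stand upright. I'll lift the front wall.

Emit:
step_arm --plan '[[0,[0.8,0,0.1],[0,0,0]],[0,[1.6,0,0.3],[0,0,0]],[0,[1.85,0,0.9],[0,0.06,0]],[0,[2.1,0,1.4],[0,0.12,0]],[0,[2.45,0,1.9],[0,0.18,0]],[0,[2.8,0,2.3],[0,0.24,0]],[0,[3.25,0,2.6],[0,0.31,0]],[0,[3.7,0,2.9],[0,0.37,0]],[0,[4.2,0,3.2],[0,0.43,0]],[0,[4.7,0,3.35],[0,0.49,0]],[0,[5.1,0,3.45],[0,0.55,0]],[0,[5.2,0,3.45],[0,0.55,0]]]'

```text
time: 15.08
tool_pos: [411.7, -150.2, 89.6]
orientation: [[0.015, 1.0, -0.001], [1.0, -0.015, -0.002], [-0.002, -0.001, -1.0]]
wrist_force: [-0.7, 0.1, 0.6]
width: 0.6
finger_force: 0.5
```

Run:
```python
from h import *
s=snap('wrist','w7')
st=robot.state();print(st['time'],st['tool_pos'],st['wrist_force'])
```

```text
15.1333 [ 411.1393246 -149.9196189   89.0532596] [-0.61171472 -0.2741946   0.03926274]
```

View pics/w7.png

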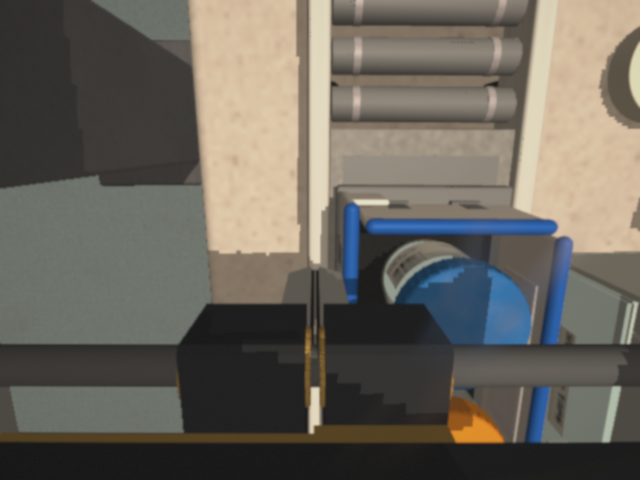

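The front wall is up: bead at (351,205–300) px, next to the left wall bead (370–555,227), with the return outside it. I'll check the angle and the return.

Run:
```python
from h import *
s=snap('wrist')
def P(u,v,z): return atz(s,(u/640,v/480),z)[:2].round(1)
print('front bead',P(351,215,102),P(351,290,102)); print('slab front-left corner',P(337,187,50),'front-right of slab back',P(511,187,50))
print('back wall bead',P(564,245,107),P(545,390,107)); print('left bead',P(380,227,102),P(545,227,102))
print('chan inner',P(331,140,47),P(516,140,47))
```

```text
front bead [ 427.6 -113.6] [ 427.8 -147.8]
slab front-left corner [ 424.6 -106.9] front-right of slab back [ 521.6 -108.3]
back wall bead [ 517.9 -127.1] [ 518.4 -197.1]
left bead [ 440.2 -119.1] [ 511.9 -120.2]
chan inner [421.5 -81.4] [523.3 -82.9]
```

Run:
```python
from h import *
s=snap('top')
for u,v in [(349,208),(460,210),(349,195),(470,190)]: print([atz(s,(u/640,v/480),z)[:2].round() for z in (0,200)])
c=snap('scene')
print(proj(c,[560,-296,150]),[atz(c,(372/640,228/480),z).round() for z in (0,)],[atz(c,(455/640,302/480),0).round()])
```

```text
[array([ 582., -171.]), array([ 539., -163.])]
[array([ 578., -479.]), array([ 535., -431.])]
[array([ 619., -171.]), array([ 571., -163.])]
[array([ 635., -510.]), array([ 585., -458.])]
[403.60429941 227.86612834] [array([680., -73.,   0.])] [array([ 587., -451.,    0.])]
```

Emit:
step_arm --plan '[[0,[0.1,0,0],[0,0,0]],[0,[-0.5,0,0],[0,0,0]],[0,[-2,0,1],[0,0,0]],[0,[-2,0,5],[0,0,0]],[0,[-2,-1,9],[0,0,0]],[0,[-1,-4,12],[0,0,0]],[0,[0,-8,12.5],[0,0,0]],[0,[1,-11,12.5],[0,0,0]],[0,[2,-14.6,12.5],[0.05,0,0]],[0,[3,-15,12.5],[0.1,0,0]],[0,[3.5,-15,12.5],[0.15,0,0]],[0,[3.5,-15,12.5],[0.15,0,0]]]'

```text
time: 16.28
tool_pos: [444.8, -301.1, 212.8]
orientation: [[0.018, 1.0, -0.0], [0.988, -0.018, 0.152], [0.152, -0.003, -0.988]]
wrist_force: [-0.7, -0.1, 0.0]
width: 0.8
finger_force: 0.0
```

Emit:
step_arm --plan '[[0,[1,0,-3],[0,0,0]],[0,[1.8,0.3,-6],[0,0,0]],[0,[1.8,0.3,-9],[0,0,0]],[0,[1.8,0.3,-12],[0,0,0]],[0,[1.8,0.3,-14.5],[0,0,0]],[0,[1.8,0.3,-15.8],[0,0,0]],[0,[1.8,0.3,-15.8],[0,0,0]],[0,[1.8,0.3,-15.8],[0,0,0]]]'

```text
time: 16.95
tool_pos: [462.9, -296.6, 56.1]
orientation: [[0.015, 1.0, -0.0], [0.989, -0.015, 0.148], [0.148, -0.002, -0.989]]
wrist_force: [-0.3, -0.8, 0.7]
width: 0.5
finger_force: 0.0
```

Run:
```python
from h import *
s=snap('wrist','w8')
st=robot.state();print(st['time'],st['tool_pos'],st['wrist_force'])
```

```text
17.0 [ 463.34992555 -296.98780085   56.94643242] [-0.53179637 -0.50103061  0.50190413]
```

View pics/w8.png

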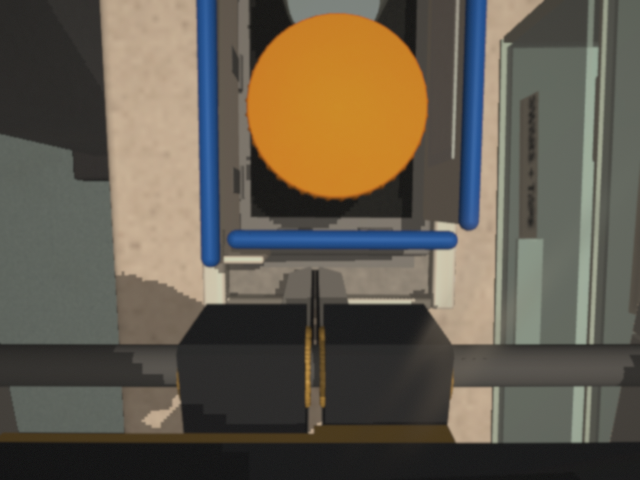

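The view shows the front return (243,259 px) closed outside the right wall bead (row 240), with the finger in the space behind. I'll push the wall foot gently first to clear the rear lip.

Emit:
step_arm --plan '[[0,[0,0.6,-0.2],[0,0,0]],[0,[0,1.1,-0.2],[0,0,0]],[0,[0,1.4,-0.2],[0,0,0]],[0,[0,1.7,-0.2],[0,0,0]],[0,[0,2.1,-0.2],[0,0,0]],[0,[0,2.6,-0.2],[0,0,0]],[0,[0.1,3.1,-0.2],[0,0,0]],[0,[0.1,3.7,-0.2],[0,0,0]],[0,[0.1,4.3,-0.2],[0,0,0]],[0,[0.1,4.8,-0.2],[0,0,0]],[0,[0.1,5.1,-0.2],[0,0,0]],[0,[0.1,5.3,-0.2],[0,0,0]]]'

```text
time: 18.0
tool_pos: [464.6, -244.3, 54.3]
orientation: [[0.015, 1.0, 0.001], [0.989, -0.015, 0.147], [0.147, -0.001, -0.989]]
wrist_force: [-0.4, -6.2, 2.4]
width: 0.5
finger_force: 2.9
```

Run:
```python
from h import *
s=snap('wrist','w9')
def P(u,v,z): return atz(s,(u/640,v/480),z)[:2].round(1)
print([ (v,P(300,v,50)[1],P(300,v,102)[1]) for v in (230,240,250,260,270,280)])
st=robot.state();print(st['time'],st['tool_pos'],st['wrist_force'])
```

```text
[(230, np.float64(-218.1), np.float64(-214.8)), (240, np.float64(-223.0), np.float64(-218.4)), (250, np.float64(-227.9), np.float64(-222.0)), (260, np.float64(-232.9), np.float64(-225.6)), (270, np.float64(-237.8), np.float64(-229.2)), (280, np.float64(-242.8), np.float64(-232.8))]
18.05 [ 464.5905562  -244.1216004    54.36825691] [-0.51536585 -3.8814678   1.91885735]
```

View pics/w9.png

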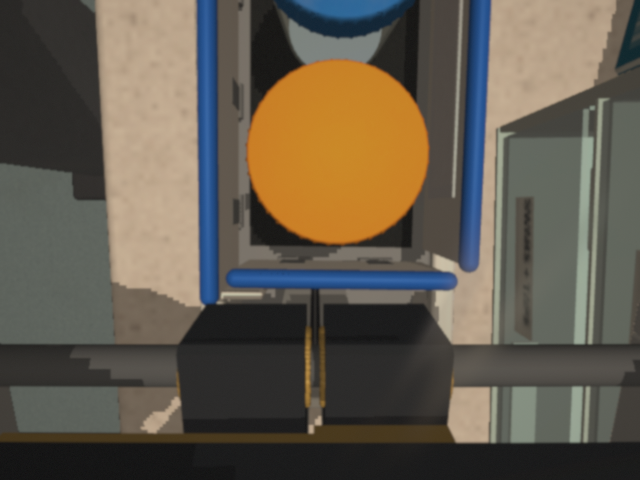

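The carrier has moved 40 mm with the right wall upright (bead y≈-232, wall foot ≈-234). Pushing at the foot works, so I'll continue; about 255 mm remain. I've also viewed 12 pictures against the limit of 10, so I'll use numbers only from here.

Emit:
step_arm --plan '[[0,[0,0.3,0],[0,0,0]],[0,[0,0.8,0],[0,0,0]],[0,[0,1.5,0],[0,0,0]],[0,[0,2.3,0],[0,0,0]],[0,[0.1,3.1,0],[0,0,0]],[0,[0.1,3.9,0],[0,0,0]],[0,[0.1,4.7,0],[0,0,0]],[0,[0.1,5.5,0],[0,0,0]],[0,[0.1,6.2,0],[0,0,0]],[0,[0.1,6.8,0],[0,0,0]],[0,[0.2,7.4,0],[0,0,0]],[0,[0.2,8.0,0],[0,0,0]]]'

```text
time: 19.05
tool_pos: [466.7, -164.3, 54.3]
orientation: [[0.015, 1.0, 0.002], [0.989, -0.016, 0.147], [0.147, -0.001, -0.989]]
wrist_force: [-0.4, -6.3, 3.3]
width: 0.2
finger_force: 3.1
```

Emit:
step_arm --plan '[[0,[0,0.6,0],[0,0,0]],[0,[0,1.2,0],[0,0,0]],[0,[0,1.8,0],[0,0,0]],[0,[0,2.4,0],[0,0,0]],[0,[0.1,3.0,0],[0,0,0]],[0,[0.1,3.6,0],[0,0,0]],[0,[0.1,4.2,0],[0,0,0]],[0,[0.1,4.8,0],[0,0,0]],[0,[0.1,5.4,0],[0,0,0]],[0,[0.1,6.0,0],[0,0,0]],[0,[0.2,6.6,0],[0,0,0]],[0,[0.2,7.2,0],[0,0,0]]]'

```text
time: 20.05
tool_pos: [468.1, -91.2, 53.5]
orientation: [[0.016, 1.0, -0.0], [0.989, -0.015, 0.149], [0.149, -0.003, -0.989]]
wrist_force: [-0.1, -2.4, 1.5]
width: 0.7
finger_force: 1.2
```

Run:
```python
from m import *
meas(['carrier','right_edge','left_edge','front_edge','specimen_cup_1','bay_home'],['wrist','top','scene'],None)
```

```text
carrier top 0.63 [286. 244.] [470.  -3.  80.]
carrier scene 0.82 [298. 231.] [431. -46.  80.]
   TRI [472.3   2.2  41.6]
right_edge wrist 0.8 [338. 280.] [478. -84.  80.]
right_edge wrist 0.35 [330. 171.] [475. -39.  80.]
right_edge scene 0.67 [287. 218.] [453.  32.  80.]
right_edge scene 0.51 [318. 225.] [490. -55.  80.]
   TRI [441.2 -53.  131.5]
left_edge top 0.44 [254. 239.] [483.  81.  80.]
left_edge scene 0.53 [281. 203.] [494. 111.  80.]
left_edge scene 0.26 [290. 225.] [435.  -4.  80.]
   TRI [476.8  80.3  99.2]
front_edge wrist 0.64 [201.  65.] [425.   3.  80.]
front_edge top 0.63 [284. 255.] [441.   1.  80.]
front_edge scene 0.8 [286. 221.] [440.  19.  80.]
front_edge scene 0.44 [231. 218.] [337. 136.  80.]
   TRI [4.32e+02 3.00e-01 9.33e+01]
specimen_cup_1 wrist 0.94 [333. 174.] [477. -41.  80.]
specimen_cup_1 top 0.81 [297. 247.] [461. -34.  80.]
specimen_cup_1 top 0.57 [271. 241.] [478.  34.  80.]
specimen_cup_1 scene 0.5 [293. 226.] [437. -17.  80.]
   TRI [458.8 -29.8  78.6]
bay_home top 0.84 [247. 245.] [466.  98.  80.]
bay_home scene 0.62 [284. 218.] [443.  34.  80.]
   TRI [479.4  99.7  36.2]
21.1 [468.25173497 -91.92331378  53.69046789] [[ 0.016  1.     0.   ]
 [ 0.989 -0.015  0.149]
 [ 0.149 -0.002 -0.989]] [-0.99303599 -0.02554662 -0.08246172] 0.2300506887634099
```

Emit:
step_arm --plan '[[0,[0,0.3,0],[0,0,0]],[0,[0,0.8,0],[0,0,0]],[0,[0,1.5,0],[0,0,0]],[0,[0,2.3,0],[0,0,0]],[0,[0.1,3.1,0],[0,0,0]],[0,[0.1,3.9,0],[0,0,0]],[0,[0.1,4.7,0],[0,0,0]],[0,[0.1,5.5,0],[0,0,0]],[0,[0.2,6.2,0],[0,0,0]],[0,[0.2,6.8,0],[0,0,0]],[0,[0.2,7.3,0],[0,0,0]],[0,[0.2,7.7,0],[0,0,0]]]'

```text
time: 22.1
tool_pos: [470.3, -14.4, 53.7]
orientation: [[0.015, 1.0, 0.0], [0.989, -0.015, 0.149], [0.149, -0.002, -0.989]]
wrist_force: [-0.1, -0.3, -0.3]
width: 0.4
finger_force: 0.5
```

Emit:
step_arm --plan '[[0,[0,0.3,0],[0,0,0]],[0,[0,0.6,0],[0,0,0]],[0,[0,0.9,0],[0,0,0]],[0,[0,1.2,0],[0,0,0]],[0,[0,1.5,0],[0,0,0]],[0,[0,1.8,0],[0,0,0]]]'

```text
time: 22.6
tool_pos: [470.3, 3.3, 53.7]
orientation: [[0.016, 1.0, 0.0], [0.989, -0.016, 0.149], [0.149, -0.002, -0.989]]
wrist_force: [0.3, -0.8, 0.2]
width: 0.6
finger_force: 0.3
```

Emit:
step_arm --plan '[[0,[0,0.2,0],[0,0,0]],[0,[0,0.4,0],[0,0,0]],[0,[0,0.6,0],[0,0,0]]]'

```text
time: 22.85
tool_pos: [470.3, 9.1, 53.7]
orientation: [[0.016, 1.0, 0.0], [0.989, -0.015, 0.149], [0.149, -0.002, -0.989]]
wrist_force: [1.1, -9.7, 0.7]
width: 0.3
finger_force: 4.6
```

Emit:
step_arm --plan '[[0,[0,0.1,0],[0,0,0]],[0,[0,0.2,0],[0,0,0]],[0,[0,0.2,0],[0,0,0]],[0,[0,0.2,0],[0,0,0]]]'

```text
time: 23.18
tool_pos: [470.8, 9.5, 53.8]
orientation: [[0.015, 1.0, 0.002], [0.989, -0.016, 0.146], [0.146, -0.0, -0.989]]
wrist_force: [1.8, -15.4, -0.8]
width: 0.7
finger_force: 7.4
```

Run:
```python
from m import *
meas(['carrier','right_edge','bay_home','front_edge'],['wrist','top','scene'],None)
```

```text
carrier top 0.74 [246. 244.] [469. 101.  80.]
carrier scene 0.79 [281. 219.] [438.  38.  80.]
carrier scene 0.31 [351. 277.] [ 397. -285.   80.]
   TRI [479.4 104.6  34.2]
right_edge wrist 0.88 [342. 281.] [483.  16.  80.]
right_edge scene 0.59 [295. 207.] [506.  63.  80.]
right_edge scene 0.37 [355. 229.] [ 548. -138.   80.]
   TRI [478.8  22.8 107.6]
bay_home scene 0.7 [281. 218.] [440.  39.  80.]
front_edge wrist 0.59 [199.  65.] [427. 104.  80.]
front_edge scene 0.96 [263. 206.] [442. 129.  80.]
   TRI [428.2 101.8  94.8]
23.9333 [470.80968464   9.48754129  53.82186629] [[ 0.016  1.     0.002]
 [ 0.989 -0.016  0.146]
 [ 0.146 -0.001 -0.989]] [  1.60493969 -14.8163821   -0.70396997] 0.30525164662437587
```

The force is stiff at the expected position, so the carrier is home. I'll back off, rise clear, and verify numerically.

Emit:
step_arm --plan '[[0,[0,-0.1,0],[0,0,0]],[0,[0,-0.3,0],[0,0,0]],[0,[0,-1,0],[0,0,0]],[0,[0,-2,0],[0,0,0]],[0,[0,-3.5,1],[0,0,0]],[0,[0,-4.5,4],[-0.05,0,0]],[0,[0,-5,8],[-0.1,0,0]],[0,[0,-5,12],[-0.15,0,0]],[0,[-2,-5,16],[-0.15,0,0]],[0,[-2,-5,18],[-0.15,0,0]],[0,[-2,-5,18],[-0.15,0,0]]]'

```text
time: 24.85
tool_pos: [451.2, -39.6, 238.7]
orientation: [[0.016, 1.0, 0.008], [1.0, -0.016, -0.002], [-0.002, 0.008, -1.0]]
wrist_force: [0.8, -0.1, 0.6]
width: 0.3
finger_force: 0.0
```

Run:
```python
from m import *
S=meas(['carrier','left_edge','right_edge','front_edge','specimen_cup_1','bay_home','stapler','tape_roll','timer'],['wrist','top','scene'],None)
s=S['wrist'];hsv=cv2.cvtColor(np.array(s['pixels']),cv2.COLOR_BGR2HSV)
m=cv2.inRange(hsv,(105,150,60),(125,255,255))
n,l,st,c=cv2.connectedComponentsWithStats(m)
for i in range(1,n):
    if st[i,4]>150:
        x,y,w,h,a=st[i]; print(st[i],[atz(s,(u/640,v/480),102)[:2].round(1) for u,v in((x,y),(x+w,y+h))])
```

```text
carrier wrist 0.68 [341.  66.] [476.  88.  80.]
carrier wrist 0.39 [348.  24.] [481. 120.  80.]
carrier top 0.97 [248. 243.] [471.  96.  80.]
carrier top 0.29 [302. 190.] [612. -43.  80.]
carrier scene 0.72 [280. 222.] [424.  23.  80.]
   TRI [479.4 101.6  23. ]
left_edge top 0.52 [217. 238.] [484. 177.  80.]
left_edge scene 0.49 [265. 193.] [492. 189.  80.]
   TRI [482.8 174.9  88.9]
right_edge wrist 0.73 [349. 155.] [483.  18.  80.]
right_edge scene 0.65 [293. 209.] [497.  59.  80.]
right_edge scene 0.58 [355. 227.] [ 557. -130.   80.]
   TRI [476.1  21.6 104.5]
front_edge wrist 0.93 [284.  50.] [431. 101.  80.]
front_edge scene 0.97 [266. 206.] [449. 125.  80.]
   TRI [431.2  97.1  98.1]
specimen_cup_1 wrist 0.62 [343. 103.] [478.  60.  80.]
specimen_cup_1 wrist 0.59 [348.  21.] [481. 121.  80.]
specimen_cup_1 top 0.66 [239. 240.] [479. 120.  80.]
specimen_cup_1 top 0.41 [260. 244.] [468.  65.  80.]
specimen_cup_1 scene 0.69 [275. 213.] [445.  76.  80.]
specimen_cup_1 scene 0.68 [289. 221.] [445.  12.  80.]
   TRI [473.8  94.7  64.9]
bay_home scene 0.67 [283. 216.] [451.  44.  80.
[... 363 characters left out ...]
0.]
   TRI [ 6.333e+02 -4.320e+01  2.000e-01]
timer top 0.64 [465. 256.] [ 440. -469.   80.]
timer scene 0.59 [430. 338.] [ 374. -545.   80.]
   TRI [ 450.8 -489.4   -4.7]
26.35 [450.22881786 -38.95603608 233.67402092] [[ 0.016  1.     0.   ]
 [ 1.    -0.016 -0.001]
 [-0.001  0.    -1.   ]] [0.39900567 0.05199066 0.16136302] 0.3589414775299655
[258   0  13  94 678] [array([414.1, 130.1]), array([420.8,  65.2])]
[ 283    0    9  165 1197] [array([432.2, 129.8]), array([435.3,  11.5])]
[316   0  53  29 376] [array([456.3, 129.4]), array([495.2, 109.6])]
[ 403    0   26  147 1887] [array([519.7, 128.6]), array([543.9,  23.7])]
[298 149 102   8 699] [array([440.4,  23.8]), array([521.2,  16.3])]
```

```bash
python3 -c "
from cell import robot
print(robot.sign_off())"
```

```text
the job is handed in; nothing more can be done
None
```

The carrier's left, right and front walls are folded upright in that order, it is pressed home in the bay, and the job is handed in at about 26 s. By the last measurements both cups are standing inside and the stapler, tape roll and timer have not moved. Two departures: I viewed 12 pictures against the limit of 10, and joint 6 briefly touched the end of its range (read -2.555 against -2.55).

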